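# Clamp a relay board in a holder with a locking jaw

## Task

Lay the relay board, right side up, on the bed of the board holder, lengthwise between its two jaws and centred across them. Then press the lock tab of the sliding jaw down and keep it pressed while you slide that jaw up against the end of the board, until the board is held between both jaws. Let the tab spring back up so that the jaw is locked there, and leave the other things on the worktop where they are.

Things in the scene. Friction and masses are not known exactly. Their poses are not given: they have to be found in the camera images.
- relay_board: loose circuit board, 38 mm (own x) by 70 mm (own y), green sheet 3 mm thick with a row of four relays on it; origin at the centre of its underside, z up. About 60 g. Starts lying flat on the worktop.
- relay_row (a point): centre of the row of relays on the board: a block 13 mm wide (board x) by 62 mm long (board y), from 3 mm to 15 mm above the board's underside, its centre 9 mm to the board's +x side. The board can be picked up from above by this row, across its 13 mm.
- board_holder: fixed board holder, aluminium base plate 8 mm thick, 84 mm (own x, from -46 to +38) by 234 mm (own y, from -125 to +109); origin at the underside. Own y is the slide axis. At the +y end stands the fixed jaw (50 mm wide, top 38 mm above the worktop), its clamping face at y = +84 mm. In front of it is the bed, 28 mm wide, y = +24 to +84 mm, top 14 mm above the worktop. A toothed rack runs along the -x edge (x -28 to -40 mm, 18 mm high). Yaw within 0.25 rad.
- holder_bed (a point): point on top of the bed, 14 mm above the worktop, where the centre of the board's underside is when the board lies centred across the bed with one end against the fixed jaw (35 mm from the fixed jaw's face); axes as the holder's.
- jaw_slide (a joint): position of the sliding jaw in m: 0 is fully open (120 mm between the jaws), it grows as the jaw moves in the holder's +y direction; the distance between the jaws is 0.120 minus this value, so the jaws meet both ends of the 70 mm board at 0.050. End of travel 0.060. Starts between 0 and 0.035. A pawl locks it in notches 8 mm apart, with about 2 mm play in each; the notch for this board is at 0.049 to 0.051. With the tab pressed it slides with under 1 N of friction.
- jaw_face (a point): centre of the sliding jaw's clamping face, 17 mm above the worktop; moves with the jaw; axes as the holder's. The jaw behind it is a block 50 mm wide (x), 14 mm thick (y from -14 to 0 from this face) with its top 42 mm above the worktop. Behind the block comes an open well 54 mm long (y from -14 to -68) that holds the lock tab, then a rear upstand 12 mm thick, also 42 mm high. With a finger in the well, push on the block (or on the rear upstand to open).
- lock_tab (a joint): angle of the lock tab in rad: 0 released (locked), 0.32 fully pressed (stop). The pawl is clear of the rack above about 0.19, so press it nearly to the stop. Spring: about 3 N at the middle of the paddle to start, about 6 N fully down.
- tab_top (a point): middle of the top of the lock tab, a black paddle 44 mm (x) by 46 mm (y) in the well of the sliding jaw, 40 mm behind (-y) the jaw's face and 28 mm towards the holder's +x side from the tab's pivot rod, which runs along y. At rest the paddle slopes up towards +x and this point is 33 mm above the worktop; fully pressed it is level and this point is 24 mm above the worktop.
- tape_roll: bystander: roll of amber tape lying flat, 66 mm across, 13 mm high; origin under its centre
- flux_tin: bystander: round grey tin, 34 mm across, 22 mm high; origin under its centre
- side_cutter: bystander: small side cutter lying flat, 37 by 125 by 10 mm; origin under its centre
- solder_reel: bystander: reel of solder lying flat, 52 mm across, 18 mm high; origin under its centre
There are look-alikes about, which are no part of the job. There is more than one size of the relay_board; the job needs the middle-sized.

How it is judged:
On the way, in this order (a step that is already met when the one before it is completed fails the run):
1. the board lies flat on the bed between the jaws, let go, while the jaw is still open (x of relay_board in the frame of holder_bed between -0.014 and 0.014 m and y of relay_board in the frame of holder_bed between -0.045 and 0.006 m and z of relay_board in the frame of holder_bed between -0.003 and 0.003 m and angle between the y axis of relay_board and the y axis of board_holder, either way round below 0.25 rad and angle between relay_board's own z axis and vertical below 0.08 rad and contact force between the fingers and relay_board below 0.1 N and value of joint jaw_slide below 0.04 m), for 0.2 s.
2. the lock tab is pressed (over 0.21 rad) with the jaw still open (value of joint lock_tab above 0.21 rad and value of joint jaw_slide below 0.04 m), for 0.1 s.
3. the jaw has been slid most of the way in with the tab still pressed (value of joint lock_tab above 0.12 rad and value of joint jaw_slide above 0.042 m), for 0.05 s.
At the end, for the whole second after the job is handed in: the board lies flat and right side up on the bed, between both jaws (centred across within 14 mm, lengthwise within 0.1 rad, no more than about 2.5 mm of play), and the lock tab is up again with the jaw locked in the notch for this board (x of relay_board in the frame of holder_bed between -0.014 and 0.014 m and y of relay_board in the frame of holder_bed between -0.005 and 0.005 m and z of relay_board in the frame of holder_bed between -0.003 and 0.003 m and angle between the y axis of relay_board and the y axis of board_holder, either way round below 0.1 rad and angle between relay_board's own z axis and vertical below 0.08 rad and value of joint jaw_slide between 0.0475 and 0.0525 m and value of joint lock_tab below 0.05 rad and linear speed of relay_board below 0.02 m/s and velocity of joint jaw_slide below 0.01 m/s); the robot touches nothing.
It fails at once if the roll of tape is pushed more than 30 mm from its place (distance of tape_roll from where it was at the start of the episode above 0.03 m).
It fails at once if the small tin is pushed more than 30 mm from its place (distance of flux_tin from where it was at the start of the episode above 0.03 m).
It fails at once if the side cutter is pushed more than 30 mm from its place (distance of side_cutter from where it was at the start of the episode above 0.03 m).
It fails at once if the reel of solder is pushed more than 30 mm from its place (distance of solder_reel from where it was at the start of the episode above 0.03 m).
It also fails if it takes over 40 s, if anything falls off the work surface, if the arm or the gripper's body presses on something with over 40 N, if the wrist force passes 120 N, or if a joint passes its speed limit or range.

## Robot

A 7-joint arm with a two-finger parallel gripper is mounted at the origin on a cart in front of the work surface, level with it; the furniture and walls round the work are solid. World frame = base frame: x ahead of the robot, y to its left, z up, the work surface at z = 0. Lengths are in m, angles in rad, forces in N, time in s.
With the tool pointing down it reaches from about 0.4 to 0.85 m from the base axis. Payload 4.5 kg.
Tool frame: the origin (TCP) lies on the centre line of the jaws, within the pads' length; the fingertips stand 8 mm ahead of it and the grasp point (between the pads) lies 11 mm behind it; z points along the fingers, x is the direction in which the jaws open and shut, and the axes are right-handed (so a half turn about z gives the same grasp; the last joint's range is limited). The gripper opens to 88 mm and grips with 3 to 60 N. Pads are 18 mm wide; open, the fingers measure 123 mm over their backs; the gripper's body (75 mm by 187 mm) begins 45 mm behind the grasp point.
Start: joints at [-1.298, 0.689, -0.195, 1.565, 0.157, 0.902, -0.215], TCP at [0.148, 0.607, 0.247] pointing down, gripper open.
Joint ranges: [-3.01, 3.01], [-0.46, 2.08], [-1.47, 1.51], [0.13, 2.56], [-1, 4.14], [0.04, 2.09], [-2.66, 2.66]. Speed limits (rad/s): [2.57, 2.57, 3.14, 3.14, 3.14, 3.14, 3.14].

## Interface

Orientations are given as a unit quaternion [x, y, z, w].
In Python, from plant import get_state, snapshot, finish_job, boxes_of, pinpoint gives the robot as it stands.
- The arm moves only by the shell command python3 -m creep 'ROWS' [FORCE]. ROWS is JSON, a list of rows, each an object with "hand": the finger opening in m, from 0 to 0.0881; "slide": the shift along the tool's x, y, z in m, a list of three; "turn": the turn about the tool's z in degrees. A call has 1 to 5 rows; each row shifts and turns the commanded pose from where the row before left it, along the tool's axes as they then stand; what a row does not reach is not made up. A row lasts 1/8 s, in which the tool goes at most 62.5 mm and 10.7 degrees, less where a joint would pass 70% of its speed; a pose out of reach is approached as far as the arm can. A call is refused whole if a number of a shift passes 0.0625 or a number of a turn 10.7, either way. A call with a gripper value outside its range is refused whole. The fingers move at their own pace and stop on an object; FORCE is the grip in N (left out, the last holds). Time passes only in rows, so rows that do not move let the fingers close. It gives the time, the measured TCP pose, the force and the opening at its end, in the units of the state.
- get_state(): the state, without advancing time (a new reading comes with each control period).
- snapshot(name): name is "side" or "top" or "wrist"; returns a dict with "frame" (480x640x3 uint8, red, green, blue), "depth" (480x640 float32, m along the optical axis (not along the pixel's ray), 0 where there is no reading), "mtx" (3x3 intrinsics, pixels), "k1" (the pictures are not rectified: a ray, as slopes to the right and down, at radius r is drawn at 1 + k1 r^2 times it, then the intrinsics apply), "camera_from_world" (4x4, takes a point from world to camera coordinates). Camera axes: x right, y down, z forward; pixel columns grow to the right and rows downward; lengths in m; the calibration is good to about 2 mm. A picture is of the moment at which its call begins.
- finish_job(): hands the job in, once; it reports no verdict.
Trained networks look in a picture, given as the dict that the camera call returned (one of the last four; its "shot" number tells which), for a name from the list of things; names that differ only in an ending like _2 or _b are one class to them, and where a whole thing is asked for, a point or a joint stands for the part that bears it (a point fixed in the world has none). Each returns a list of dicts, best first, with "conf" (0 to 1); they miss things now and then, are a little off and sometimes report something else, mostly with a low value. They report only what shows in the picture. A call takes as long as a camera call. They do not tell look-alikes from the thing itself.
- boxes_of(target, picture): "uv" ([column, row] in pixels, amid what is visible of it).
- pinpoint(target, picture): "uv" ([column, row] in pixels: a listed point, or the origin of a listed thing).
The state is a dict: "clock": time; "q": joint angles; "qd": joint speeds; "joint_torque": joint torques, N m; "tool_pos": TCP position; "eef_rot": TCP orientation; "contact_force": force on the tool from outside, world axes, zero at the start; "moment": the same for the moment, N m; "opening": opening from 0.0 (shut) to 1.0 (fully open).
Only numpy, scipy, OpenCV 4.12 (cv2) and the standard library are available. Lean on these libraries where they do the work, as an engineer would, in place of code of your own. Each camera call takes 0.05 s, during which the arm holds its last target.

## Working session

There is one attempt and no reset: what is moved stays moved. The work goes in short steps, Python scripts to look and compute and a shell command to move; the robot and the scene stay as the last step left them, time stands still between calls to the robot, and variables do not carry over. Pictures are saved under pics/ and viewed, and the job is handed in when it is done.

```bash
ls; mkdir -p pics
cat > h.py <<'E'
import numpy as np,cv2
from plant import *
def ray(s,uv):
    K=np.array(s["mtx"]);x=(uv[0]-K[0,2])/K[0,0];y=(uv[1]-K[1,2])/K[1,1]
    p=np.array([x,y]);q=p.copy()
    for _ in range(20): q=p/(1+s["k1"]*(q@q))
    T=np.linalg.inv(np.array(s["camera_from_world"]))
    return T[:3,3],T[:3,:3]@np.array([q[0],q[1],1])
def atz(s,uv,z):
    o,d=ray(s,uv);return o+d*(z-o[2])/d[2]
def dep(s,uv):
    o,d=ray(s,uv);u,v=int(round(uv[0])),int(round(uv[1]));return o+d*s["depth"][v,u]
def proj(s,P):
    T=np.array(s["camera_from_world"]);c=T[:3,:3]@np.array(P)+T[:3,3];x=c[:2]/c[2];x=x*(1+s["k1"]*(x@x))
    K=np.array(s["mtx"]);return np.array([K[0,0]*x[0]+K[0,2],K[1,1]*x[1]+K[1,2]])
def save(s,n): cv2.imwrite("pics/"+n+".png",s["frame"][:,:,::-1])
E
python3 - <<'E'
from h import *
np.set_printoptions(precision=4,suppress=True)
st=get_state();print(st)
for n in ["top","side","wrist"]:
    s=snapshot(n);save(s,n+"0");np.save("pics/"+n+"0.npy",s,allow_pickle=True)
    print(n,np.linalg.inv(s["camera_from_world"])[:3,3])
    for t in ["relay_row","holder_bed","tab_top","jaw_face","relay_board","board_holder","tape_roll","flux_tin","side_cutter","solder_reel"]:
        zz={"relay_row":.015,"holder_bed":.014,"tab_top":.033,"jaw_face":.017}.get(t,0)
        for d in pinpoint(t,s)[:4]: print(t,d["conf"],d["uv"],atz(s,d["uv"],zz))
print(get_state()["clock"])
E
```

```text
pics
{'clock': 0.0, 'q': array([-1.2982,  0.69  , -0.1945,  1.5663,  0.1573,  0.9025, -0.2151]), 'qd': array([-0.0013,  0.0001,  0.0007, -0.003 ,  0.0005,  0.0001, -0.0001]), 'joint_torque': array([ -0.0008, -52.7565,  -1.2674, -15.3435,  -0.0527,   0.0062,
         0.0002]), 'tool_pos': array([0.1478, 0.6067, 0.2459]), 'eef_rot': array([ 0.7863,  0.6178, -0.0007,  0.0006]), 'contact_force': array([-0.1761, -0.0889,  0.4708]), 'moment': array([ 0.0228, -0.0174,  0.053 ]), 'opening': 1.0009040883481921}
top [ 0.3367 -0.1663  0.9715]
relay_row 0.65 [304.4, 233.5] [ 0.5164 -0.1548  0.015 ]
relay_row 0.49 [247.5, 294.5] [ 0.3907 -0.0354  0.015 ]
holder_bed 0.79 [176.2, 229.1] [0.5312 0.1159 0.014 ]
tab_top 0.86 [222.1, 225.8] [0.5326 0.0155 0.033 ]
jaw_face 0.59 [206.0, 229.6] [0.5283 0.0523 0.017 ]
relay_board 0.82 [250.2, 296.2] [ 0.3879 -0.039   0.    ]
relay_board 0.74 [478.0, 238.4] [ 0.5014 -0.5299  0.    ]
relay_board 0.61 [308.8, 241.6] [ 0.5014 -0.1637  0.    ]
board_holder 0.76 [200.9, 231.2] [0.5285 0.0671 0.    ]
tape_roll 0.76 [288.3, 176.2] [ 0.648  -0.1213  0.    ]
flux_ti
[... 465 characters left out ...]

tab_top 0.44 [331.2, 195.0] [0.5294 0.0151 0.033 ]
tab_top 0.34 [320.5, 246.2] [ 0.5078 -0.1854  0.033 ]
jaw_face 0.85 [329.0, 190.9] [0.5237 0.0575 0.017 ]
relay_board 0.6 [318.0, 395.3] [ 0.5138 -0.5249  0.    ]
relay_board 0.59 [273.6, 214.9] [ 0.3854 -0.033   0.    ]
relay_board 0.58 [319.1, 249.8] [ 0.5044 -0.1603  0.    ]
board_holder 0.88 [329.3, 196.4] [0.525  0.0566 0.    ]
tape_roll 0.63 [379.6, 240.7] [ 0.6463 -0.1211  0.    ]
flux_tin 0.6 [382.1, 266.0] [ 0.6452 -0.2076  0.    ]
side_cutter 0.73 [260.8, 268.1] [ 0.379  -0.2267  0.    ]
solder_reel 0.63 [270.7, 239.9] [ 0.3895 -0.1307  0.    ]
solder_reel 0.3 [333.1, 189.3] [0.535  0.0915 0.    ]
wrist [0.0673 0.6251 0.3856]
1.65
```

Run:
```python
import cv2
for n,(a,b,c,d) in {"top":(150,330,140,520),"side":(160,430,200,440)}.items():
    im=cv2.imread(f"pics/{n}0.png")[a:b,c:d]; f=min(800/im.shape[1],600/im.shape[0])
    cv2.imwrite(f"pics/{n}0c.png",cv2.resize(im,None,fx=f,fy=f,interpolation=cv2.INTER_CUBIC)); print(f)
```

```text
2.1052631578947367
2.2222222222222223
```

View pics/top0c.png

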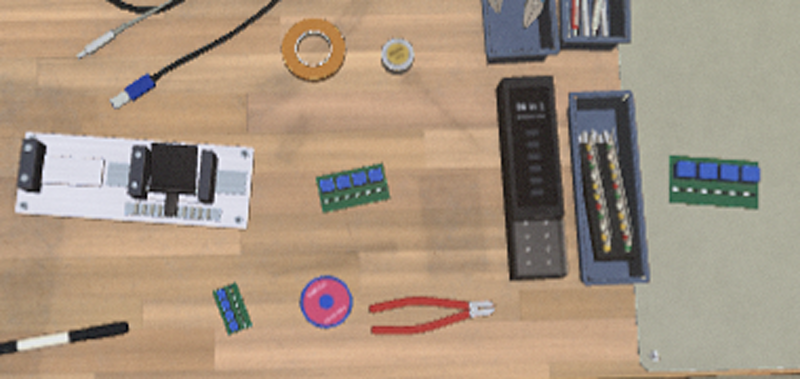

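View pics/side0c.png

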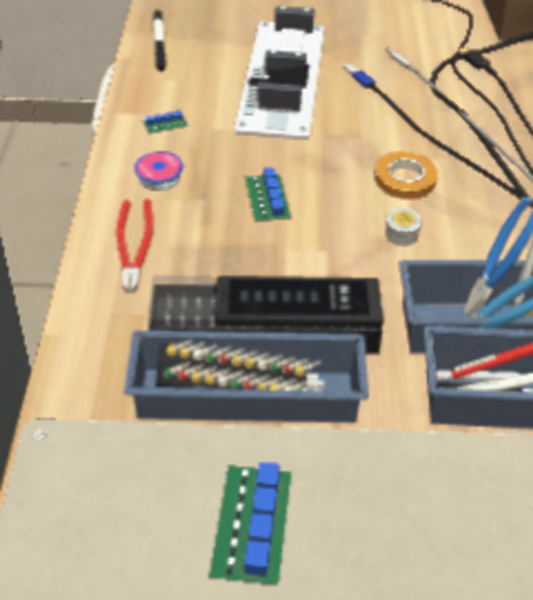

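```bash
cat >> h.py <<'E'
def green_rects(s,z=.003):
    hsv=cv2.cvtColor(s["frame"],cv2.COLOR_RGB2HSV)
    m=cv2.inRange(hsv,(40,70,25),(90,255,255))|cv2.inRange(hsv,(100,140,60),(125,255,255))
    m=cv2.morphologyEx(m,cv2.MORPH_CLOSE,np.ones((5,5)))
    out=[]
    for c in cv2.findContours(m,cv2.RETR_EXTERNAL,cv2.CHAIN_APPROX_NONE)[0]:
        if cv2.contourArea(c)<150: continue
        P=np.array([atz(s,p[0],z)[:2] for p in c]).astype(np.float32)*1000
        out.append((cv2.minAreaRect(P),cv2.minAreaRect(c)[0]))
    return out
E
python3 - <<'E'
from h import *
np.set_printoptions(precision=4,suppress=True)
for n in ["top","side"]:
    s=np.load(f"pics/{n}0.npy",allow_pickle=True).item()
    for r in green_rects(s): print(n,r)
s=np.load("pics/top0.npy",allow_pickle=True).item()
# holder base corners (crop px/2.105+offset), z=.008
for p in [(22,132),(15,212),(247,228),(253,148)]:
    uv=np.array(p)/2.10526+[140,150]; print(atz(s,uv,.008),dep(s,uv))
s=np.load("pics/wrist0.npy",allow_pickle=True).item()
print(np.array(s["camera_from_world"]),s["mtx"])
E
```

```text
top (((387.4951477050781, -38.64167785644531), (44.68169403076172, 23.82366943359375), 20.45757293701172), (249.84512329101562, 296.29388427734375))
top (((376.07476806640625, -765.6278686523438), (131.7657012939453, 118.49647521972656), 0.4096616506576538), (580.8263549804688, 299.8433837890625))
top (((507.0456237792969, -160.21145629882812), (35.48094177246094, 68.14192199707031), 10.912014961242676), (307.0906677246094, 238.8352813720703))
top (((506.4746398925781, -530.170166015625), (89.76229095458984, 48.12278366088867), 84.76078796386719), (478.50762939453125, 235.89340209960938))
side (((505.78985595703125, -523.3331298828125), (97.44265747070312, 49.22224044799805), 84.82160949707031), (312.5077209472656, 394.4385070800781))
side (((747.4126586914062, -288.1822204589844), (92.69959259033203, 26.017011642456055), 37.10464859008789), (434.13232421875, 293.7205505371094))
side (((749.8580932617188, -211.66648864746094), (135.7724151611328, 24.67194366455078), 62.625457763671875), (429.3000793457031, 268.9000244140625))
side (((505.0288391113281, -153.79087829589844), (35.8712158203125, 77.55433654785156), 11.17591381072998), (319.7059020996094, 247.8235626220703))
[0.5693 0.1738 0.008 ] [0.571  0.1764 0.0007]
[0.4872 0.1773 0.008 ] [0.488  0.1792 0.0026]
[ 0.4665 -0.0547  0.008 ] [ 0.4674 -0.0539  0.0009]
[ 0.5483 -0.0606  0.008 ] [ 0.5502 -0.0597 -0.0007]
[[ 0.2367  0.9716  0.0008 -0.6236]
 [ 0.9212 -0.2247  0.3176 -0.044 ]
 [ 0.3088 -0.0744 -0.9482  0.3914]
 [ 0.      0.      0.      1.    ]] [[332.255    0.     319.6979]
 [  0.     332.255  240.6359]
 [  0.       0.       1.    ]]
```

```bash
cat >> h.py <<'E'
def pose():
    st=get_state();q=st["eef_rot"];from scipy.spatial.transform import Rotation as R
    M=R.from_quat(q).as_matrix();return np.array(st["tool_pos"]),M,np.degrees(np.arctan2(M[1,0],M[0,0])),st
def plan(target,ang=None,step=.06,p=None,a=None):
    P,M,A,st=pose()
    if p is not None:P=np.array(p)
    if a is not None:A=a
    if ang is None: ang=A
    tot=(A-ang+180)%360-180
    d=np.array(target)-P;n=int(max(np.ceil(np.linalg.norm(d)/step),np.ceil(abs(tot)/10.6),1))
    for i in range(n):
        al=np.radians(A-tot*i/n);X=np.array([np.cos(al),np.sin(al),0]);Y=np.array([np.sin(al),-np.cos(al),0])
        v=d/n;print([round(float(v@X),4),round(float(v@Y),4),round(float(-v[2]),4)],round(tot/n,2))
E
python3 -c "
from h import *
plan([.42,.30,.246],76.3)
print();plan([.525,.06,.25],40,p=[.42,.30,.246],a=76.3)"; python3 -m creep '[{"hand":0.088,"slide":[-0.05,0.035,0],"turn":0},{"hand":0.088,"slide":[-0.055,0.0,0],"turn":10}]'
```

```text
[-0.0335, 0.0482, 0.0001] 0.0
[-0.0335, 0.0482, 0.0001] 0.0
[-0.0335, 0.0482, 0.0001] 0.0
[-0.0334, 0.0482, 0.0001] 0.0
[-0.0334, 0.0482, 0.0001] 0.0
[-0.0334, 0.0482, 0.0001] 0.0
[-0.0334, 0.0482, 0.0001] 0.0

[-0.0417, 0.0318, -0.0008] 7.26
[-0.0373, 0.0368, -0.0008] 7.26
[-0.0324, 0.0412, -0.0008] 7.26
[-0.0269, 0.045, -0.0008] 7.26
[-0.021, 0.048, -0.0008] 7.26
clock: 1.9
tool_pos: [0.1598, 0.4952, 0.2464]
eef_rot: [0.84, 0.543, 0.001, 0.0]
contact_force: [-0.6, -0.5, -0.1]
opening: 0.998
```

```bash
python3 -c "
from h import *
plan([.525,.07,.25],-5)"
```

```text
[-0.0238, 0.0507, -0.0004] 7.08
[-0.0174, 0.0533, -0.0004] 7.08
[-0.0107, 0.055, -0.0004] 7.08
[-0.0038, 0.0559, -0.0004] 7.08
[0.0031, 0.056, -0.0004] 7.08
[0.01, 0.0552, -0.0004] 7.08
[0.0167, 0.0535, -0.0004] 7.08
[0.0232, 0.051, -0.0004] 7.08
[0.0293, 0.0478, -0.0004] 7.08
[0.035, 0.0438, -0.0004] 7.08
```

```bash
python3 -m creep '[{"hand":0.088,"slide":[-0.024,0.051,0],"turn":7},{"hand":0.088,"slide":[-0.017,0.053,0],"turn":7},{"hand":0.088,"slide":[-0.011,0.055,0],"turn":7},{"hand":0.088,"slide":[-0.004,0.056,0],"turn":7},{"hand":0.088,"slide":[0.003,0.056,0],"turn":7}]' && python3 -m creep '[{"hand":0.088,"slide":[0.01,0.055,0],"turn":7},{"hand":0.088,"slide":[0.017,0.053,0],"turn":7},{"hand":0.088,"slide":[0.023,0.051,0],"turn":7},{"hand":0.088,"slide":[0.029,0.048,0],"turn":7},{"hand":0.088,"slide":[0.035,0.044,0],"turn":7}]' && python3 -m creep '[{"hand":0.088,"slide":[0,0,0],"turn":0}]'
python3 - <<'E'
from h import *
np.set_printoptions(precision=4,suppress=True)
print(pose()[:3])
s=snapshot("wrist");save(s,"w1");np.save("pics/w1.npy",s,allow_pickle=True)
for t,z in [("holder_bed",.014),("tab_top",.033),("jaw_face",.017),("board_holder",0)]:
    for d in pinpoint(t,s)[:3]: print(t,d["conf"],d["uv"],atz(s,d["uv"],z))
E
```

```text
clock: 2.52
tool_pos: [0.3431, 0.2851, 0.247]
eef_rot: [0.963, 0.268, 0.001, -0.0]
contact_force: [0.9, 1.7, 0.4]
opening: 0.998
clock: 3.15
tool_pos: [0.5293, 0.0761, 0.2469]
eef_rot: [0.999, -0.034, 0.0, -0.0]
contact_force: [-0.3, 0.1, 0.6]
opening: 0.999
clock: 3.28
tool_pos: [0.5309, 0.0727, 0.2469]
eef_rot: [0.999, -0.036, 0.002, 0.001]
contact_force: [-0.5, 0.9, 0.7]
opening: 1.0
(array([0.5309, 0.0727, 0.2469]), array([[ 0.9973, -0.0727,  0.0032],
       [-0.0727, -0.9974, -0.0025],
       [ 0.0034,  0.0023, -1.    ]]), np.float64(-4.168237579402161))
holder_bed 0.69 [315.7, 167.4] [0.5305 0.1139 0.014 ]
tab_top 0.96 [323.0, 255.4] [0.5315 0.0174 0.033 ]
jaw_face 0.93 [316.9, 218.3] [0.5275 0.0571 0.017 ]
jaw_face 0.17 [233.4, 413.6] [ 0.389 -0.217  0.017]
board_holder 0.82 [312.5, 208.9] [0.5228 0.0645 0.    ]
```

View pics/w1.png

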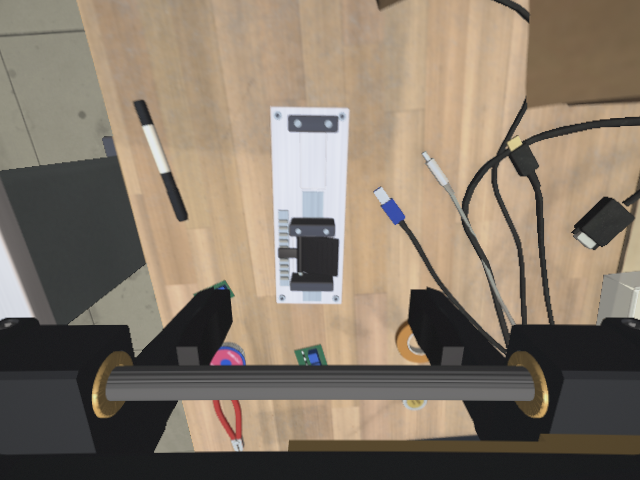

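The holder sits at columns 271–349 and rows 107–304. The fixed jaw is at the top (row 123), the sliding jaw at about row 225 and the black tab at (320,257). The middle board is just visible at (312,358), between the fingers.

```bash
python3 - <<'E'
from h import *
from scipy.optimize import least_squares
np.set_printoptions(precision=4,suppress=True)
s=np.load("pics/w1.npy",allow_pickle=True).item()
uv=[(271,107),(349,108.5),(341,303.5),(277,303)]
L=np.array([(-46,109),(38,109),(38,-125),(-46,-125)])/1000
W=np.array([atz(s,p,.008)[:2] for p in uv]);print(W)
def f(x):
    c,sn=np.cos(x[2]),np.sin(x[2]);return (W-(L@np.array([[c,sn],[-sn,c]])+x[:2])).ravel()
r=least_squares(f,[.52,.06,0]);x=r.x;print(x,f(x).reshape(-1,2)*1000)
c,sn=np.cos(x[2]),np.sin(x[2]);R=np.array([[c,-sn],[sn,c]])
print("bed",x[:2]+R@[0,.049])
for sl in [.018,.022,.026]: print(sl, x[:2]+R@[0,-.036+sl],x[:2]+R@[0,-.076+sl])
print("fixed jaw face uv?",[ (proj(s,[*(x[:2]+R@[0,-.036+sl]),.042])).round(1) for sl in [.018,.022,.026]])
im=s["frame"][190:310,250:370,::-1];cv2.imwrite("pics/w1c.png",cv2.resize(im,None,fx=5,fy=5,interpolation=cv2.INTER_CUBIC))
E
python3 -c "
from h import *
plan([.5125,-.17,.15],10.9)"
```

```text
[[ 0.4883  0.1787]
 [ 0.5701  0.1713]
 [ 0.5496 -0.0598]
 [ 0.468  -0.0529]]
[ 0.5237  0.067  -0.0879] [[ 0.8507 -0.8578]
 [-0.9827 -0.8826]
 [-0.9965  1.1166]
 [ 1.1285  0.6237]]
bed [0.528  0.1158]
0.018 [0.5221 0.049 ] [0.5186 0.0092]
0.022 [0.5224 0.053 ] [0.5189 0.0132]
0.026 [0.5228 0.057 ] [0.5193 0.0172]
fixed jaw face uv? [array([312.4, 231.8]), array([312.4, 228.2]), array([312.4, 224.6])]
[0.0001, 0.0499, 0.0193] -2.88
[-0.0024, 0.0499, 0.0193] -2.88
[-0.0049, 0.0497, 0.0193] -2.88
[-0.0074, 0.0494, 0.0193] -2.88
[-0.0098, 0.0489, 0.0193] -2.88
```

View pics/w1c.png

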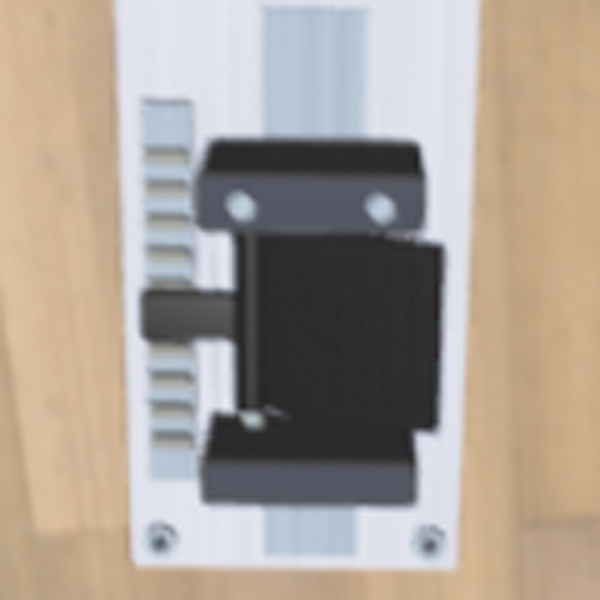

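```bash
python3 -m creep '[{"hand":0.05,"slide":[0.0,0.05,0.019],"turn":-3},{"hand":0.05,"slide":[-0.002,0.05,0.019],"turn":-3},{"hand":0.05,"slide":[-0.005,0.05,0.019],"turn":-3},{"hand":0.05,"slide":[-0.007,0.049,0.019],"turn":-3},{"hand":0.05,"slide":[-0.01,0.049,0.019],"turn":-3}]' && python3 -m creep '[{"hand":0.05,"slide":[0,0,0],"turn":0}]'
python3 - <<'E'
from h import *
np.set_printoptions(precision=4,suppress=True)
print(pose()[:3])
s=snapshot("wrist");save(s,"w2");np.save("pics/w2.npy",s,allow_pickle=True)
for t,z in [("relay_row",.015),("relay_board",0)]:
    for d in pinpoint(t,s)[:3]: print(t,d["conf"],d["uv"],atz(s,d["uv"],z))
for r in green_rects(s): print(r)
E
```

```text
clock: 4.15
tool_pos: [0.5142, -0.1717, 0.1513]
eef_rot: [0.995, 0.101, 0.0, -0.0]
contact_force: [0.9, -1.2, -0.6]
opening: 0.57
clock: 4.28
tool_pos: [0.5121, -0.176, 0.1506]
eef_rot: [0.995, 0.096, -0.001, 0.001]
contact_force: [0.7, 0.1, 0.4]
opening: 0.565
(array([ 0.5121, -0.176 ,  0.1506]), array([[ 0.9817,  0.1906, -0.0028],
       [ 0.1905, -0.9817, -0.0017],
       [-0.0031,  0.0012, -1.    ]]), np.float64(10.984885297722187))
relay_row 0.8 [330.4, 208.3] [ 0.5168 -0.1567  0.015 ]
relay_row 0.8 [186.4, 5.2] [ 0.3892 -0.0345  0.015 ]
relay_board 0.77 [318.9, 206.7] [ 0.5076 -0.1606  0.    ]
(((507.533935546875, -159.65040588378906), (36.90087890625, 67.94873809814453), 11.020435333251953), (318.9999694824219, 204.99996948242188))
(((386.59527587890625, -133.6678009033203), (12.334208488464355, 13.4060640335083), 52.67820739746094), (181.75001525878906, 148.75001525878906))
(((388.2712707519531, -131.6776123046875), (47.667171478271484, 53.00687026977539), 51.882965087890625), (183.75001525878906, 145.75001525878906))
(((387.7921447753906, -37.595977783203125), (46.58195495605469, 25.088895797729492), 20.98794174194336), (190.15386962890625, 15.269227981567383))
```

View pics/w2.png

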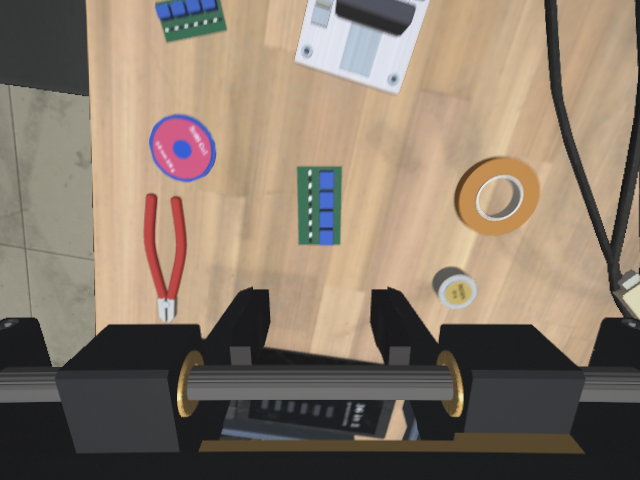

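The middle board is at (319,205) px, upright in the tool frame, so the yaw matches. Its row of relays is at (327,207).

```bash
python3 -m creep '[{"hand":0.05,"slide":[0.0075,-0.0165,0.05],"turn":0},{"hand":0.05,"slide":[0,0,0.05],"turn":0},{"hand":0.05,"slide":[0,0,0.02],"turn":0},{"hand":0.05,"slide":[0,0,0],"turn":0}]' 20; python3 -c "
from h import *
print(pose()[:3])"
```

```text
clock: 4.92
tool_pos: [0.518, -0.1515, 0.0309]
eef_rot: [0.995, 0.101, -0.001, -0.001]
contact_force: [0.4, 0.7, 0.6]
opening: 0.57
(array([ 0.51802339, -0.15148758,  0.03091404]), array([[ 0.97978642,  0.20003697, -0.0019445 ],
       [ 0.20004054, -0.97978587,  0.0018513 ],
       [-0.00153486, -0.00220286, -0.9999964 ]]), np.float64(11.53934327336031))
```

```bash
python3 -m creep '[{"hand":0.05,"slide":[-0.003,0.0065,0.009],"turn":0},{"hand":0.05,"slide":[0,0,0],"turn":0}]' 20; python3 -c "
from h import *
print(pose()[:3])"
```

```text
clock: 5.18
tool_pos: [0.5167, -0.1621, 0.0233]
eef_rot: [0.995, 0.098, 0.0, 0.0]
contact_force: [0.1, -0.0, 0.1]
opening: 0.565
(array([ 0.51667409, -0.16208158,  0.02326424]), array([[ 9.80703279e-01,  1.95500324e-01,  8.37564984e-04],
       [ 1.95500975e-01, -9.80703196e-01, -7.81254728e-04],
       [ 6.68667104e-04,  9.29923845e-04, -9.99999344e-01]]), np.float64(11.27399316975621))
```

```bash
python3 -m creep '[{"hand":0.05,"slide":[0,-0.003,0.0095],"turn":0},{"hand":0.05,"slide":[0,0,0],"turn":0}]' 20; python3 -c "
from h import *
print(pose()[0])"; python3 -m creep '[{"hand":0.0,"slide":[0,0,0],"turn":0},{"hand":0.0,"slide":[0,0,0],"turn":0},{"hand":0.0,"slide":[0,0,0],"turn":0}]' 20; python3 -c "
from h import *
print(pose()[0])"
```

```text
clock: 5.42
tool_pos: [0.5156, -0.1577, 0.0128]
eef_rot: [0.995, 0.099, -0.0, -0.0]
contact_force: [0.4, -0.6, -0.2]
opening: 0.569
[ 0.51561775 -0.15766707  0.01280693]
clock: 5.8
tool_pos: [0.516, -0.1585, 0.0133]
eef_rot: [0.995, 0.099, 0.0, 0.0]
contact_force: [-0.4, 0.9, -0.2]
opening: 0.251
[ 0.51597345 -0.15845742  0.01330712]
```

```bash
python3 -m creep '[{"hand":0.0,"slide":[0,0,0],"turn":0},{"hand":0.0,"slide":[0,0,0],"turn":0},{"hand":0.0,"slide":[0,0,0],"turn":0}]' 20; python3 -m creep '[{"hand":0.0,"slide":[0,0,-0.04],"turn":0},{"hand":0.0,"slide":[0,0,-0.05],"turn":0},{"hand":0.0,"slide":[0,0,0],"turn":0}]';python3 -c "
from h import *
print(pose()[:3])
plan([.535,.114,.1],-5.0)"
```

```text
clock: 6.18
tool_pos: [0.516, -0.1584, 0.0133]
eef_rot: [0.995, 0.099, 0.0, 0.0]
contact_force: [-0.4, -0.0, 1.6]
opening: 0.146
clock: 6.55
tool_pos: [0.518, -0.159, 0.1062]
eef_rot: [0.995, 0.098, 0.003, 0.001]
contact_force: [0.6, 0.3, -0.4]
opening: 0.146
(array([ 0.51797558, -0.15904983,  0.10615156]), array([[ 0.98060681,  0.19588498,  0.00627353],
       [ 0.19589794, -0.98062312, -0.00151657],
       [ 0.0058549 ,  0.00271613, -0.99997917]]), np.float64(11.297379551616942))
[0.014, -0.0529, 0.0012] 3.26
[0.011, -0.0536, 0.0012] 3.26
[0.0079, -0.0541, 0.0012] 3.26
[0.0049, -0.0545, 0.0012] 3.26
[0.0017, -0.0547, 0.0012] 3.26
```

```bash
python3 -m creep '[{"hand":0.0,"slide":[0.014,-0.052,0],"turn":3.2},{"hand":0.0,"slide":[0.011,-0.052,0],"turn":3.2},{"hand":0.0,"slide":[0.008,-0.053,0],"turn":3.3},{"hand":0.0,"slide":[0.005,-0.053,0],"turn":3.3},{"hand":0.0,"slide":[0.002,-0.053,0],"turn":3.3}]' 20; python3 -m creep '[{"hand":0.0,"slide":[0,0,0],"turn":0},{"hand":0.0,"slide":[0,0,0],"turn":0}]'
python3 - <<'E'
from h import *
np.set_printoptions(precision=4,suppress=True)
print(pose()[:3])
s=snapshot("wrist");save(s,"w3");np.save("pics/w3.npy",s,allow_pickle=True)
for t,z in [("holder_bed",.014),("jaw_face",.017)]:
    for d in pinpoint(t,s)[:3]: print(t,d["conf"],d["uv"],atz(s,d["uv"],z))
plan([.537,.108,.06],-5.04)
E
```

```text
clock: 7.18
tool_pos: [0.5327, 0.1095, 0.102]
eef_rot: [0.999, -0.044, -0.001, 0.0]
contact_force: [1.1, -0.6, -0.4]
opening: 0.145
clock: 7.42
tool_pos: [0.5327, 0.1072, 0.1023]
eef_rot: [0.999, -0.043, -0.001, 0.001]
contact_force: [-0.3, -0.3, -0.1]
opening: 0.144
(array([0.5327, 0.1072, 0.1023]), array([[ 0.9963, -0.0864, -0.0018],
       [-0.0864, -0.9963, -0.0014],
       [-0.0016,  0.0016, -1.    ]]), np.float64(-4.9541950327634305))
holder_bed 0.8 [315.1, 239.1] [0.5299 0.1136 0.014 ]
[0.0035, -0.0026, 0.0429] -0.1
```

View pics/w3.png

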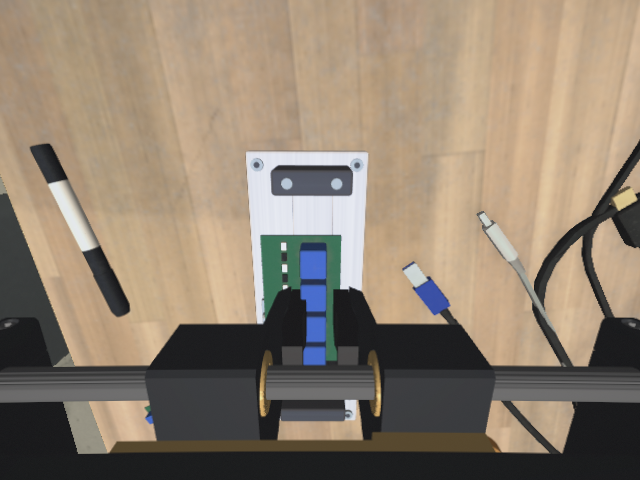

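The board hangs level between the fingers, clear of the fixed jaw (columns 272–352, rows 166–195). I'll check the jaw's measured pose by projecting it.

Run:
```python
from h import *
np.set_printoptions(precision=1,suppress=True)
s=np.load("pics/w3.npy",allow_pickle=True).item()
x=[.5237,.067];a=-.0879;c,sn=np.cos(a),np.sin(a);R=np.array([[c,-sn],[sn,c]])
for n,p in {"plateL":(-46,109,8),"plateR":(38,109,8),"jawtopL":(-25,84,38),"jawtopR":(25,84,38),"jawbotL":(-25,84,8),"jawbotR":(25,84,8)}.items():
    print(n,proj(s,[*(x+R@np.array(p[:2])/1000),p[2]/1000]))
# held board far edge corners
T=np.array([.5327,.1072]);M=R
b=T+M@[-.009,0]
for dx in(-19,19): print("board",proj(s,[*(b+M@[dx/1000,.035]),.1023-.0103]))
im=s["frame"][140:300,230:390,::-1];cv2.imwrite("pics/w3c.png",cv2.resize(im,None,fx=3.7,fy=3.7,interpolation=cv2.INTER_CUBIC))
```

```text
plateL [243.8 149.1]
plateR [368.  149.3]
jawtopL [270.3 194.2]
jawtopR [351.6 194.3]
jawbotL [276.4 186.2]
jawbotR [347.7 186.3]
board [260.  232.9]
board [340.9 233. ]
```

View pics/w3c.png

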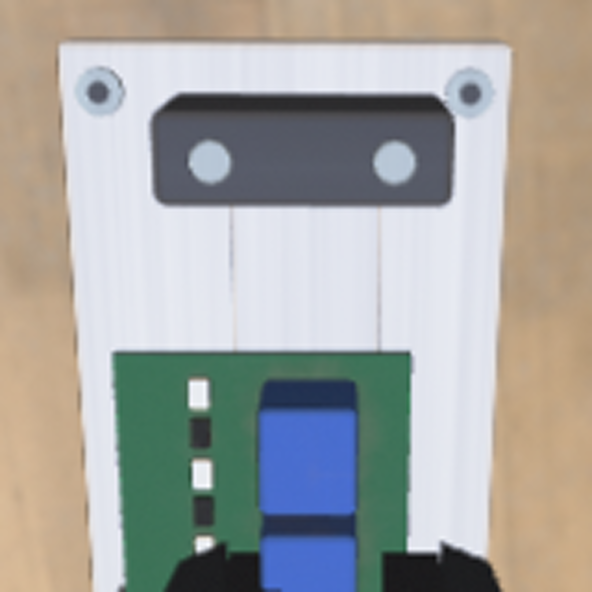

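```bash
python3 -m creep '[{"hand":0.0,"slide":[0.004,0,0.04],"turn":0},{"hand":0.0,"slide":[0,0,0.022],"turn":0},{"hand":0.0,"slide":[0,0,0],"turn":0},{"hand":0.0,"slide":[0,0,0],"turn":0}]' 20; python3 -c "
from h import *
print(pose()[:3])"
```

```text
clock: 8.07
tool_pos: [0.5379, 0.1067, 0.0419]
eef_rot: [0.999, -0.044, 0.0, 0.0]
contact_force: [-0.3, -0.7, -0.8]
opening: 0.148
(array([0.53792565, 0.10669266, 0.04189555]), array([[ 9.96099870e-01, -8.82284348e-02,  8.89916522e-04],
       [-8.82283580e-02, -9.96100267e-01, -1.25286074e-04],
       [ 8.97499879e-04,  4.62815683e-05, -9.99999596e-01]]), np.float64(-5.061696043814074))
```

Lowering the last 14 mm onto the bed.

```bash
python3 -m creep '[{"hand":0.0,"slide":[0,0,0.007],"turn":0},{"hand":0.0,"slide":[0,0,0.006],"turn":0},{"hand":0.0,"slide":[0,0,0],"turn":0}]'; python3 -c "
from h import *
print(pose()[0],get_state()['contact_force'])"
```

```text
clock: 8.45
tool_pos: [0.5372, 0.1076, 0.0279]
eef_rot: [0.999, -0.043, -0.0, -0.0]
contact_force: [0.7, -1.4, -0.5]
opening: 0.147
[0.53717181 0.10762549 0.02792563] [ 0.69319499 -1.37664414 -0.50108786]
```

```bash
python3 -m creep '[{"hand":0.0,"slide":[0,0,0.001],"turn":0},{"hand":0.035,"slide":[0,0,0],"turn":0},{"hand":0.035,"slide":[0,0,0],"turn":0},{"hand":0.035,"slide":[0,0,0],"turn":0},{"hand":0.035,"slide":[0,0,0],"turn":0}]'; python3 -m creep '[{"hand":0.035,"slide":[0,0,-0.05],"turn":0},{"hand":0.0,"slide":[0,0.04,-0.05],"turn":0},{"hand":0.0,"slide":[0,0.05,-0.02],"turn":0},{"hand":0.0,"slide":[0,0,0],"turn":0}]'
python3 - <<'E'
from h import *
np.set_printoptions(precision=4,suppress=True)
print(pose()[:3])
s=snapshot("wrist");save(s,"w4");np.save("pics/w4.npy",s,allow_pickle=True)
for t,z in [("relay_row",.029),("relay_board",.014),("holder_bed",.014),("jaw_face",.017),("tab_top",.033)]:
    for d in pinpoint(t,s)[:2]: print(t,d["conf"],d["uv"],atz(s,d["uv"],z))
for r in green_rects(s,.017): print(r)
E
```

```text
clock: 9.07
tool_pos: [0.5375, 0.1076, 0.0273]
eef_rot: [0.999, -0.043, 0.0, -0.0]
contact_force: [0.1, -0.6, 0.9]
opening: 0.399
clock: 9.57
tool_pos: [0.5302, 0.0135, 0.148]
eef_rot: [0.999, -0.047, 0.002, 0.001]
contact_force: [1.0, 0.7, -0.2]
opening: 0.083
(array([0.5302, 0.0135, 0.148 ]), array([[ 0.9955, -0.0949,  0.0033],
       [-0.0949, -0.9955, -0.0029],
       [ 0.0035,  0.0026, -1.    ]]), np.float64(-5.443716382990715))
relay_row 0.92 [170.5, 289.2] [ 0.3991 -0.0233  0.029 ]
relay_row 0.79 [321.3, 110.3] [0.5408 0.1066 0.029 ]
relay_board 0.9 [174.7, 292.2] [ 0.3941 -0.0335  0.014 ]
relay_board 0.8 [306.1, 111.5] [0.5294 0.1076 0.014 ]
jaw_face 0.97 [304.8, 178.9] [0.523  0.0574 0.017 ]
jaw_face 0.6 [451.1, 342.7] [ 0.6447 -0.1101  0.017 ]
tab_top 0.91 [318.5, 235.4] [0.5298 0.0139 0.033 ]
(((394.1036682128906, -31.66974639892578), (46.9764404296875, 22.41162109375), 20.703161239624023), (173.54876708984375, 291.4765930175781))
(((613.5470581054688, 57.11383056640625), (14.921151161193848, 28.46749496459961), 32.68989181518555), (418.04052734375, 167.75674438476562))
(((528.1945190429688, 108.50967407226562), (68.3856201171875, 37.362937927246094), 85.08618927001953), (303.5, 108.0))
```

View pics/w4.png

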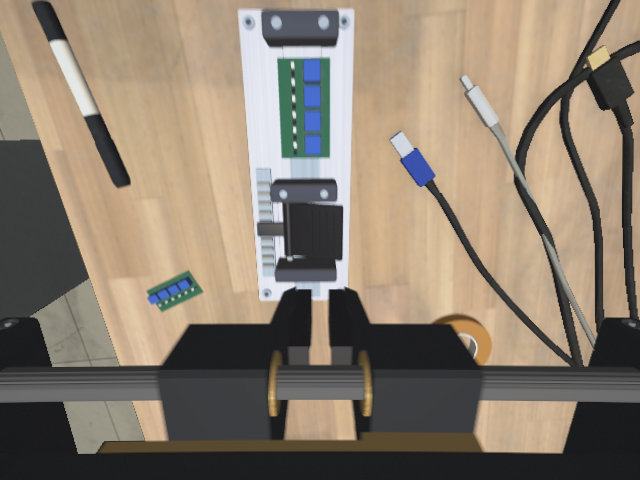

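The board lies flat on the bed at (303,108) px, about 7 mm short of the fixed jaw. The sliding jaw is at row ~190 and the tab at (318,235). Next, shut the fingers and go above the tab, near the rear of the block.

```bash
python3 -m creep '[{"hand":0.0,"slide":[0.002,-0.0145,0.035],"turn":-0.4},{"hand":0.0,"slide":[0,0,0.045],"turn":0},{"hand":0.0,"slide":[0,0,0],"turn":0},{"hand":0.0,"slide":[0,0,0],"turn":0}]'; python3 -c "
from h import *
print(pose()[:3])"
```

```text
clock: 10.38
tool_pos: [0.5333, 0.0334, 0.0667]
eef_rot: [0.999, -0.04, 0.0, -0.0]
contact_force: [0.1, -0.2, 0.2]
opening: 0.004
(array([0.53330167, 0.03336312, 0.06668826]), array([[ 9.96836308e-01, -7.94805563e-02,  4.65797878e-04],
       [-7.94805593e-02, -9.96836416e-01, -1.21117708e-05],
       [ 4.65286938e-04, -2.49484230e-05, -9.99999891e-01]]), np.float64(-4.558709395795245))
```

```bash
python3 -m creep '[{"hand":0.0,"slide":[0,0.0055,0.01],"turn":0.5},{"hand":0.0,"slide":[0,0,0.005],"turn":0},{"hand":0.0,"slide":[0,0,0],"turn":0}]'
python3 - <<'E'
from h import *
print(pose()[:3])
s=snapshot("wrist");save(s,"w5")
s=snapshot("side");cv2.imwrite("pics/s5.png",cv2.resize(s["frame"][150:230,280:400,::-1],None,fx=6,fy=6,interpolation=cv2.INTER_CUBIC))
E
```

```text
clock: 10.75
tool_pos: [0.5325, 0.0275, 0.051]
eef_rot: [0.999, -0.045, -0.0, -0.0]
contact_force: [-0.1, -0.3, -1.0]
opening: 0.007
(array([0.53245281, 0.02749401, 0.05104175]), array([[ 9.96034590e-01, -8.89667713e-02, -9.78881083e-05],
       [-8.89667576e-02, -9.96034586e-01,  1.36250975e-04],
       [-1.09621751e-04, -1.27001896e-04, -9.99999986e-01]]), np.float64(-5.1041682417569))
```

View pics/w5.png

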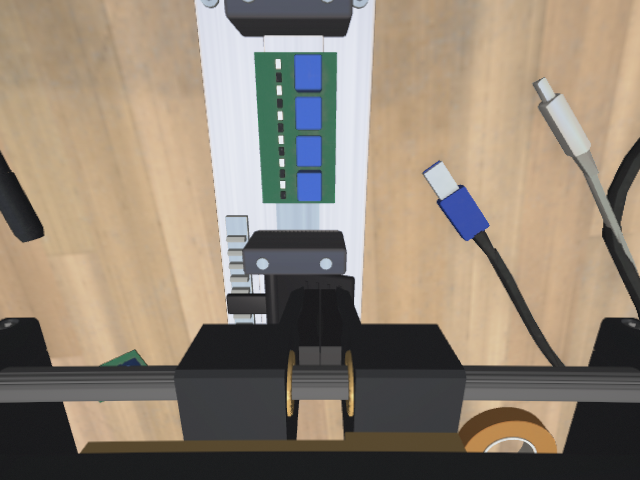

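View pics/s5.png

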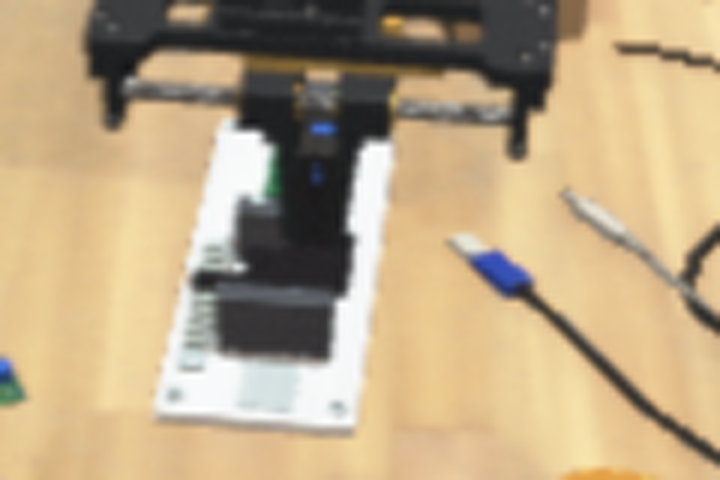

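The shut fingers (column ~320, row ~290) are above the paddle and just behind the block (rows 232–274), with the board undisturbed. Pressing down now.

```bash
python3 -m creep '[{"hand":0.0,"slide":[0,0,0.008],"turn":0},{"hand":0.0,"slide":[0,0,0.008],"turn":0},{"hand":0.0,"slide":[0,0,0],"turn":0}]'; python3 -m creep '[{"hand":0.0,"slide":[0,0,0.003],"turn":0},{"hand":0.0,"slide":[0,0,0],"turn":0}]'; python3 -c "
from h import *
print(pose()[0])"
```

```text
clock: 11.22
tool_pos: [0.5342, 0.0277, 0.0349]
eef_rot: [0.999, -0.044, 0.002, -0.0]
contact_force: [3.2, -0.1, 5.0]
opening: 0.009
clock: 11.48
tool_pos: [0.5344, 0.0277, 0.0326]
eef_rot: [0.999, -0.044, 0.002, -0.0]
contact_force: [3.1, 0.6, 6.2]
opening: 0.007
[0.53435642 0.02765937 0.03259275]
```

```bash
python3 -m creep '[{"hand":0.0,"slide":[0,0,0.0005],"turn":0},{"hand":0.0,"slide":[0,-0.004,0],"turn":0},{"hand":0.0,"slide":[0,-0.004,0],"turn":0},{"hand":0.0,"slide":[0,-0.004,0],"turn":0},{"hand":0.0,"slide":[0,0,0],"turn":0}]'
python3 - <<'E'
from h import *
print(pose()[:3])
s=snapshot("wrist");save(s,"w6")
for d in pinpoint("jaw_face",s)[:2]: print(d["conf"],d["uv"],atz(s,d["uv"],.017))
E
```

```text
clock: 12.1
tool_pos: [0.5354, 0.0399, 0.0324]
eef_rot: [0.999, -0.044, 0.002, -0.0]
contact_force: [4.0, 0.4, 7.3]
opening: 0.005
(array([0.5354337 , 0.03990054, 0.03238038]), array([[ 9.96071815e-01, -8.84625656e-02,  3.91334663e-03],
       [-8.84645104e-02, -9.96079276e-01,  3.26362134e-04],
       [ 3.86913265e-03, -6.71272417e-04, -9.99992290e-01]]), np.float64(-5.0753157399000415))
0.61 [289.5, 243.8] [0.5232939  0.06897366 0.017     ]
```

View pics/w6.png

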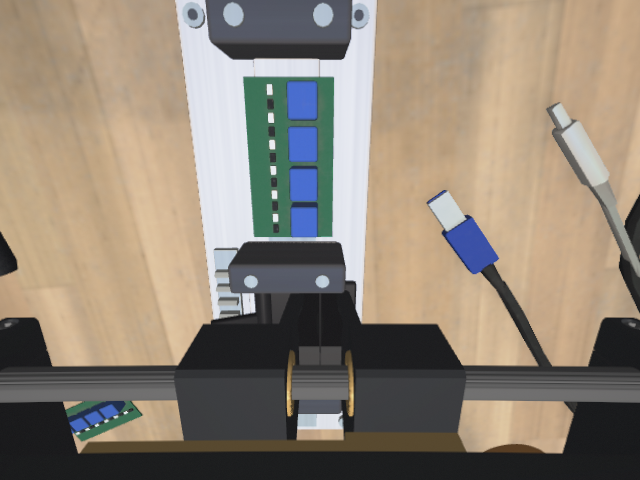

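The jaw has followed the finger by 12 mm: its face is now at y≈0.069, right at the near end of the board (row 240). About 12 mm of travel remain.

```bash
python3 -m creep '[{"hand":0.0,"slide":[0,-0.004,0],"turn":0},{"hand":0.0,"slide":[0,-0.004,0],"turn":0},{"hand":0.0,"slide":[0,0,0],"turn":0}]'; python3 -m creep '[{"hand":0.0,"slide":[0,-0.003,0],"turn":0},{"hand":0.0,"slide":[0,0,0],"turn":0}]'
python3 - <<'E'
from h import *
print(pose()[0])
s=snapshot("wrist");save(s,"w7")
for d in pinpoint("jaw_face",s)[:2]: print(d["conf"],d["uv"],atz(s,d["uv"],.017))
E
```

```text
clock: 12.58
tool_pos: [0.5361, 0.0478, 0.0324]
eef_rot: [0.999, -0.044, 0.002, -0.0]
contact_force: [3.0, 0.2, 7.3]
opening: 0.004
clock: 12.82
tool_pos: [0.5364, 0.0505, 0.0324]
eef_rot: [0.999, -0.044, 0.002, -0.0]
contact_force: [3.4, -0.5, 8.4]
opening: 0.006
[0.53636693 0.05050489 0.0323783 ]
0.94 [292.3, 244.7] [0.52556183 0.07894868 0.017     ]
```

View pics/w7.png

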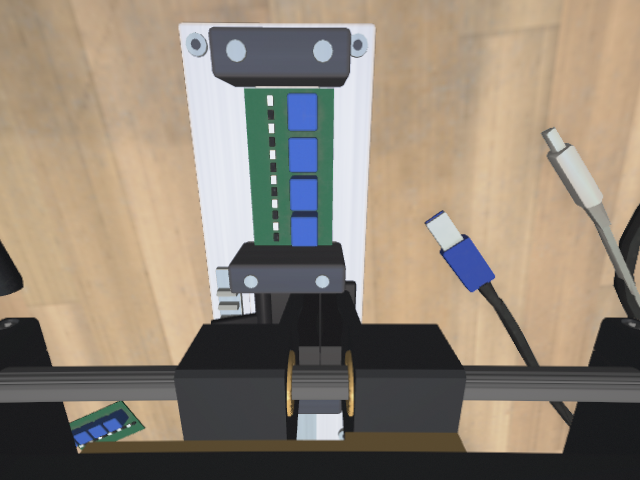

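There is still a sliver of bed between the board and the fixed jaw (row ~87). Advancing a little further.

```bash
python3 -m creep '[{"hand":0.0,"slide":[0,-0.0015,0],"turn":0},{"hand":0.0,"slide":[0,0,0],"turn":0}]'; python3 -m creep '[{"hand":0.0,"slide":[0,-0.0015,0],"turn":0},{"hand":0.0,"slide":[0,0,0],"turn":0}]'
python3 - <<'E'
from h import *
print(pose()[0])
s=snapshot("wrist");save(s,"w8")
cv2.imwrite("pics/w8c.png",cv2.resize(s["frame"][20:320,160:400,::-1],None,fx=2,fy=2,interpolation=cv2.INTER_CUBIC))
for d in pinpoint("jaw_face",s)[:2]: print(d["conf"],d["uv"],atz(s,d["uv"],.017))
E
```

```text
clock: 13.18
tool_pos: [0.5365, 0.0517, 0.0324]
eef_rot: [0.999, -0.045, 0.002, 0.0]
contact_force: [3.3, -1.0, 7.9]
opening: 0.006
clock: 13.42
tool_pos: [0.5364, 0.0518, 0.0324]
eef_rot: [0.999, -0.045, 0.002, 0.001]
contact_force: [2.2, -2.7, 6.9]
opening: 0.005
[0.53643686 0.0518014  0.03237722]
0.92 [290.2, 245.8] [0.52458148 0.07981979 0.017     ]
```

View pics/w8c.png

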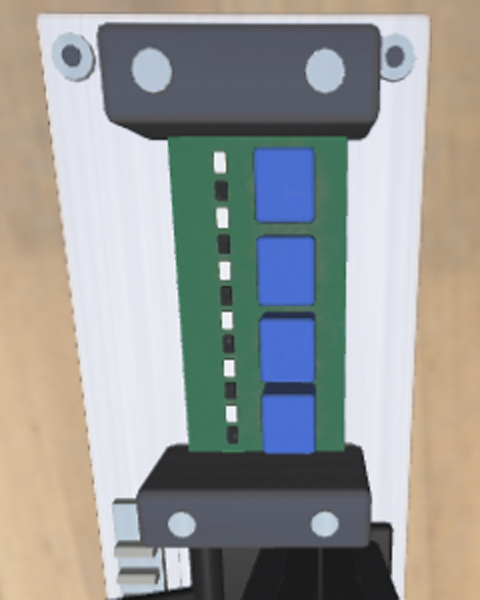

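The board is now seated against both jaws. The tool has stalled and the y reaction is at −2.7 N. Let the tab up by lifting straight.

```bash
python3 -m creep '[{"hand":0.0,"slide":[0,0,-0.004],"turn":0},{"hand":0.0,"slide":[0,0,-0.005],"turn":0},{"hand":0.0,"slide":[0,0,-0.006],"turn":0},{"hand":0.0,"slide":[0,0,-0.01],"turn":0},{"hand":0.0,"slide":[0,0,0],"turn":0}]'; python3 -m creep '[{"hand":0.0,"slide":[0,0,-0.03],"turn":0},{"hand":0.0,"slide":[0,0.02,-0.05],"turn":0},{"hand":0.0,"slide":[0,0.05,-0.02],"turn":0},{"hand":0.0,"slide":[0,0.02,0],"turn":0},{"hand":0.0,"slide":[0,0,0],"turn":0}]'
python3 - <<'E'
from h import *
np.set_printoptions(precision=4,suppress=True)
print(pose()[0])
s=snapshot("wrist");save(s,"w9")
f=3;cv2.imwrite("pics/w9c.png",cv2.resize(s["frame"][0:200,200:400,::-1],None,fx=f,fy=f,interpolation=cv2.INTER_CUBIC))
for t,z in [("relay_board",.014),("jaw_face",.017),("tab_top",.033)]:
    for d in pinpoint(t,s)[:2]: print(t,d["conf"],d["uv"],atz(s,d["uv"],z))
for r in green_rects(s,.017): print(r)
x=np.array([.5237,.067]);a=-.0879;c,sn=np.cos(a),np.sin(a);R=np.array([[c,-sn],[sn,c]])
print("expected jaw face at .050",x+R@[0,.014],"bed",x+R@[0,.049])
for n,z,rx in [("rest",.0333+.019*.32,.033),("pressed",.024,.033)]: print(n,proj(s,[*(x+R@[rx,-.026]),z]))
E
```

```text
clock: 14.15
tool_pos: [0.5349, 0.0542, 0.0571]
eef_rot: [0.999, -0.044, 0.0, -0.0]
contact_force: [-0.1, 0.7, 0.1]
opening: 0.003
clock: 14.78
tool_pos: [0.5264, -0.0377, 0.1567]
eef_rot: [0.999, -0.046, -0.0, 0.0]
contact_force: [0.4, 1.2, -0.3]
opening: 0.008
[ 0.5264 -0.0377  0.1567]
relay_board 0.83 [305.0, 26.3] [0.5298 0.1146 0.014 ]
relay_board 0.56 [171.8, 234.8] [ 0.3955 -0.0332  0.014 ]
jaw_face 0.65 [304.8, 76.9] [0.5262 0.0812 0.017 ]
jaw_face 0.49 [303.2, 25.9] [0.5286 0.1142 0.017 ]
tab_top 0.77 [317.5, 134.7] [0.532  0.0394 0.033 ]
(((393.9725646972656, -34.71302795410156), (46.5294189453125, 22.913360595703125), 20.643495559692383), (169.20001220703125, 237.4000244140625))
(((613.5200805664062, 55.50071716308594), (15.662243843078613, 28.02945899963379), 33.71305465698242), (420.90203857421875, 101.58955383300781))
(((528.1874389648438, 107.11773681640625), (45.307621002197266, 37.301490783691406), 84.76441955566406), (303.0, 36.0))
expected jaw face at .050 [0.5249 0.0809] bed [0.528  0.1158]
rest [347.9223 133.5083]
pressed [346.3271 133.2694]
```

View pics/w9c.png

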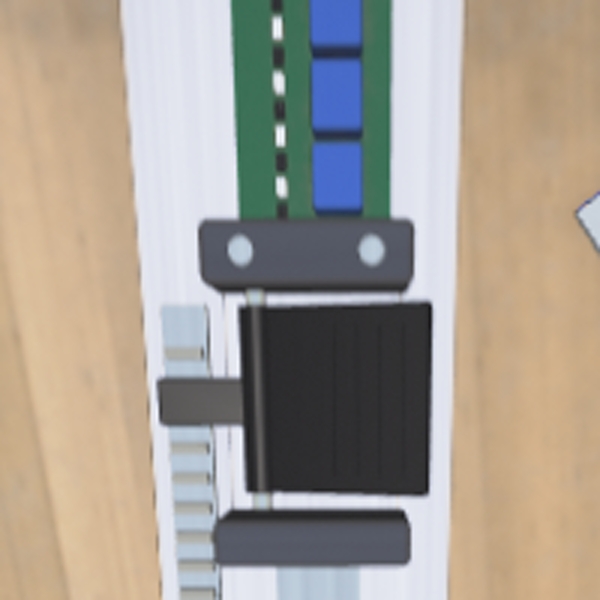

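The tab looks tilted up again (its +x edge, right, appears larger) and the jaw is against the board end. Next, measure the tab slope by depth and look at the whole fit from above.

Run:
```python
from h import *
np.set_printoptions(precision=4,suppress=True)
x=np.array([.5237,.067]);a=-.0879;c,sn=np.cos(a),np.sin(a);R=np.array([[c,-sn],[sn,c]])
def slope(s,jy,nm):
    pts=[]
    for v in range(0,480):
        for u in range(150,400):
            if s["depth"][v,u]>0:
                P=dep(s,(u,v));l=R.T@(P[:2]-x)
                if -.004<l[0]<.028 and jy-.055<l[1]<jy-.024: pts.append([l[0],l[1],P[2]])
    pts=np.array(pts);A=np.c_[pts[:,:2],np.ones(len(pts))];k=np.linalg.lstsq(A,pts[:,2],rcond=None)[0]
    print(nm,len(pts),"angle",np.arctan(k[0]),"z@11",pts[:,2].mean())
slope(np.load("pics/w1.npy",allow_pickle=True).item(),-.010,"before w")
slope(np.load("pics/w4.npy",allow_pickle=True).item(),-.010,"before w4")
s=snapshot("wrist");slope(s,.014,"now w")
slope(np.load("pics/top0.npy",allow_pickle=True).item(),-.010,"before top")
s=snapshot("top");slope(s,.014,"now top");save(s,"t9")
cv2.imwrite("pics/t9c.png",cv2.resize(s["frame"][150:330,130:370,::-1],None,fx=3.3,fy=3.3,interpolation=cv2.INTER_CUBIC))
for r in green_rects(s,.017): print(r)
for t in ["tape_roll","flux_tin","side_cutter","solder_reel"]:
    for d in pinpoint(t,s)[:1]: print(t,d["conf"],atz(s,d["uv"],0))
```

```text
before w 737 angle 0.2873036733340396 z@11 0.03348375959688654
before w4 9808 angle -0.09424600609499892 z@11 0.17095544132455123
now w 1846 angle 0.3216995690481244 z@11 0.03393781345457348
before top 236 angle 0.3247706701200466 z@11 0.032012800302984326
now top 92 angle 0.31784743816290273 z@11 0.030642791647393208
(((386.7606201171875, -40.48756790161133), (44.035789489746094, 23.479272842407227), 20.45758056640625), (249.84512329101562, 296.29388427734375))
(((503.9396057128906, -524.9246826171875), (88.46463012695312, 47.52602005004883), 84.81486511230469), (478.5071716308594, 235.89707946777344))
(((529.38818359375, 119.09201049804688), (63.69239807128906, 35.63376235961914), 84.76465606689453), (174.34010314941406, 229.73858642578125))
tape_roll 0.85 [ 0.6468 -0.1228  0.    ]
flux_tin 0.53 [ 0.6497 -0.2126  0.    ]
side_cutter 0.56 [ 0.382  -0.2357  0.    ]
solder_reel 0.88 [ 0.3926 -0.1332  0.    ]
```

View pics/t9c.png

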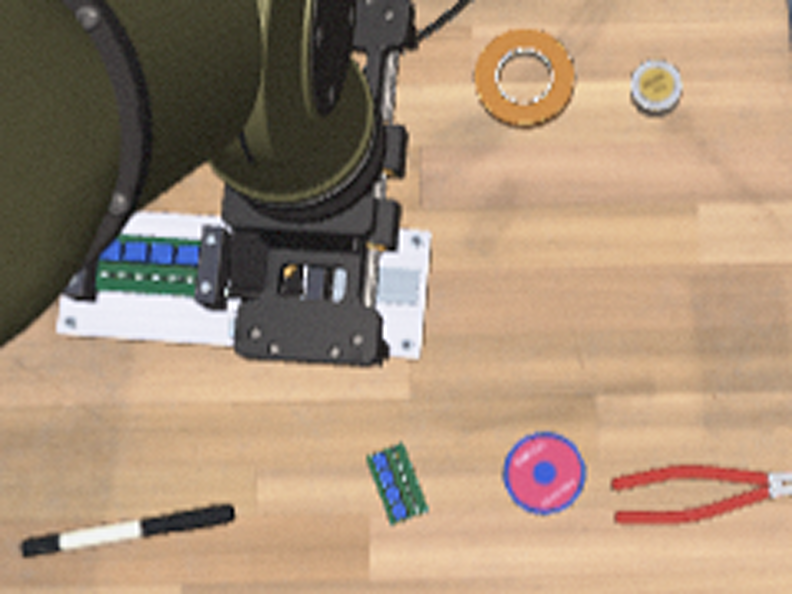

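```bash
python3 -c "
from plant import *
print(get_state()['contact_force']);print(finish_job())"
```

```text
[-0.32766662  0.68820169 -0.11612077]
the job is handed in; nothing more can be done
None
```

I laid the middle-sized relay board on the bed, held the lock tab down and slid the jaw 25 mm until the board was held between both jaws. I then let the tab up and handed the job in at about 15 s; no verdict is reported.

**Last checks:**
- **Jaw:** the network found its face at (0.526, 0.081). I expected (0.525, 0.081) for a slide of 0.050, so it should be locked in the right notch.
- **Lock tab:** depth gave its slope as 0.32 rad, the same as before it was pressed, so it is back up.
- **Board:** centred across the bed to about 2 mm and lengthwise to the holder within a fraction of a degree. Before I let the tab up, the picture showed it touching both jaws.
- **Bystanders:** the tape, tin and reel were within about 7 mm of where they started, which is about measuring error. The side cutter was not found in the first top picture. Compared with the first side picture it differs by about 9 mm.
- **Robot:** the arm was clear, with under 1 N on the wrist.

**Disagreements:**
- Estimates of the bed's x position differed by 2–4 mm between my holder fit and the networks.
- The last top and wrist pictures showed only part of the board, because the arm or the frame edge hid the rest. The colour-fit positions from those two pictures (y of 0.119 and 0.107) therefore don't give its true centre.

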